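Pack the courier tray with a carton and two bottles

ROBOT

A 7-joint arm with a two-finger parallel gripper is mounted at the origin on a cart in front of the work surface, level with it; the furniture and walls round the work are solid. World frame = base frame: x ahead of the robot, y to its left, z up, the work surface at z = 0. Lengths are in m, angles in rad, forces in N, time in s.
With the tool pointing down it reaches from about 0.425 to 1.025 m from the base axis. Payload 9.4 kg.
Tool frame: the origin (TCP) lies on the centre line of the jaws, within the pads' length; the fingertips stand 22 mm ahead of it and the grasp point (between the pads) lies 3 mm ahead of it; z points along the fingers, y is the line along which they close (so a half turn about z gives the same grasp; the last joint's range is limited). The gripper opens to 93 mm and grips with 3 to 60 N. Pads are 15 mm wide; open, the fingers measure 128 mm over their backs; the gripper's body (75 mm by 188 mm) begins 65 mm behind the grasp point.
Start: joints at [1.065, 0.599, -0.003, 1.599, 0.002, 0.943, -0.08], TCP at [0.301, -0.659, 0.241] pointing down, gripper open.
Joint ranges: [-2.57, 2.57], [-0.35, 1.97], [-1.29, 1.29], [0.11, 2.56], [-1.05, 4.19], [0.11, 1.86], [-2.63, 2.63]. Speed limits (rad/s): [2.22, 2.22, 3.01, 3.01, 3.14, 3.14, 3.14].

INTERFACE

Orientations are given as a rotation vector (axis times angle).
In Python, from plant import env gives the robot as it stands.
- The arm moves only by the shell command python3 -m creep 'ROWS'. ROWS is JSON, a list of rows, each an object with "angular": the turn, a rotation vector about the tool's x, y, z in degrees, a list of three; "translation": the shift along the tool's x, y, z in m, a list of three; "hand": the gripper's target within -1 to 1 (shut at 1, half-way at 0, fully open at -1). A call has 1 to 12 rows; each row is the pose to reach, as a shift and turn from the pose commanded when the call began, along the tool's axes at that moment; what a row does not reach only later rows make up. A row lasts 1/12 s, in which the tool goes at most 41.7 mm and 7.16 degrees, less where a joint would pass 70% of its speed; a pose out of reach is approached as far as the arm can. A call with a gripper value outside its range is refused whole. The fingers move at their own pace and stop on an object; the grip force is fixed at half the most. Time passes only in rows, so rows that repeat a pose let the fingers close. It gives the time, the measured TCP pose, the force, the opening and the grip force at its end, in the units of the state.
- env.state(): the state, without advancing time (a new reading comes with each control period).
- env.capture(name): name is "side" or "top"; returns a dict with "image" (400x640x3 uint8, red, green, blue), "range_z" (400x640 float32, m along the optical axis (not along the pixel's ray), 0 where there is no reading), "mtx" (3x3 intrinsics, pixels), "view" (4x4, takes a point from world to camera coordinates). Camera axes: x right, y up, looking along -z (the intrinsics and any distortion apply to the point x, -y, -z); pixel columns grow to the right and rows downward; lengths in m; the calibration is good to about 2 mm. A picture is of the moment at which its call begins.
- env.close_job(): hands the job in; it is judged then, once.
The state is a dict: "time_s": time; "qpos": joint angles; "joint_vel": joint speeds; "tau": joint torques, N m; "position": TCP position; "orientation": TCP orientation; "wrist_force": force on the tool from outside, world axes, zero at the start; "torque": the same for the moment, N m; "opening": opening from 0.0 (shut) to 1.0 (fully open); "grip_force": force on a finger pad.
Only numpy, scipy, OpenCV 4.12 (cv2) and the standard library are available. Lean on these libraries where they do the work, as an engineer would, in place of code of your own. Each camera call takes 0.05 s, during which the arm holds its last target. There are 200 camera calls.

TASK

Pack the open grey tray so that the small carton, the medium bottle and the large bottle all stand upright on its floor, side by side in one row. The carton already in the tray is in the way, so shift it to make room; the large bottle leans in the sloping metal cradle and has to be stood upright. Set the bottles down gently without forcing them in, and leave the beaker and the smallest bottle standing where they are.

Things in the scene. Friction and masses are not known exactly. Their poses are not given: they have to be found in the camera images.
- tray: open grey plastic tray, fixed, 78 x 170 x 45 mm outside (rim lip 5 mm more each side); inside 70 mm along its x and 162 mm along its y, walls and floor 4 mm thick. Origin: centre of the underside; z up.
- tray_floor (a point): centre of the tray's inner floor, 4 mm above its underside; axes as the tray's
- carton: plain pale carton, a block 60 mm (its x) x 36 mm (its y) x 88 mm high, loose, standing on the tray's floor, its x roughly along the tray's x. Origin: centre of its underside; z up through its top. 0.12 kg.
- cradle: fixed aluminium drip cradle, base 130 x 80 mm; its back leans 0.61 rad (35 degrees) from vertical, towards its own -x (roughly at the robot). The bottle's foot stands on a ledge; side rails 66 mm apart reach 70 mm and the back 85 mm along the bottle, so its cap stands free. Origin: on the underside, 32 mm straight below the centre of the bottle's foot.
- large_bottle: large white plastic bottle with screw cap, 60 mm across, 138 mm high: body up to 94 mm above its foot, above that the cap and neck, to be gripped as 30 mm square along its x and y. It starts leaning in the cradle, cap up and towards the robot. Origin: centre of its underside; z along its axis towards the cap. 0.2 kg.
- medium_bottle: medium white plastic bottle with screw cap, 52 mm across, 118 mm high: body up to 79 mm above its foot, above that the cap and neck, to be gripped as 26 mm square along its x and y. Starts standing on the open worktop, front left or behind the tray. Origin: centre of its underside; z up towards the cap. 0.17 kg.
- pipette_stand: fixed, empty white pipette stand, an obstacle left of the tray's far side: base about 95 x 85 mm, post and holder arms 207 mm high; the arms reach 75 mm from its origin towards its -x (the robot) and 20 mm to either side, at 150 to 207 mm height. Origin: on the worktop, 40 mm in front of the post.
- small_bottle: smallest bottle, 48 mm across, 102 mm high, a bystander standing on the worktop. Origin: centre of its underside.
- waste_beaker: beaker with used tips, 66 mm across, 81 mm high, a bystander standing on the worktop. Origin: centre of its underside.

How it is judged:
At the end, for the whole second after the job is handed in: Carton, medium bottle and large bottle all stand inside the tray with their undersides within 5 mm of its floor and within 0.1 rad of upright, at rest and released (x of carton in the frame of tray_floor between -0.014 and 0.014 m and y of carton in the frame of tray_floor between -0.066 and 0.066 m and z of carton in the frame of tray_floor between -0.004 and 0.005 m and angle between each of carton, medium_bottle, large_bottle's own z axis and vertical below 0.1 rad and linear speed of each of carton, medium_bottle, large_bottle below 0.02 m/s and x of medium_bottle in the frame of tray_floor between -0.014 and 0.014 m and y of medium_bottle in the frame of tray_floor between -0.059 and 0.059 m and z of medium_bottle in the frame of tray_floor between -0.004 and 0.005 m and x of large_bottle in the frame of tray_floor between -0.014 and 0.014 m and y of large_bottle in the frame of tray_floor between -0.055 and 0.055 m and z of large_bottle in the frame of tray_floor between -0.004 and 0.005 m); the robot touches nothing.
It fails at once if a bottle is forced into the tray (over 70 N between it and the tray) (contact force between any of large_bottle, medium_bottle and tray above 70 N).
It fails at once if a bottle is dropped (low down and out of the fingers, it moves faster than 0.5 m/s, as after a fall of more than about 13 mm) ((linear speed of large_bottle above 0.5 m/s and contact force between the fingers and large_bottle below 0.05 N and height (world z) of large_bottle below 0.05 m) or (linear speed of medium_bottle above 0.5 m/s and contact force between the fingers and medium_bottle below 0.05 N and height (world z) of medium_bottle below 0.05 m)).
It fails at once if the beaker or the smallest bottle is knocked over or moved by more than 30 mm (distance of any of small_bottle, waste_beaker from where it was at the start of the episode above 0.03 m or angle between any of small_bottle, waste_beaker's own z axis and vertical above 0.4 rad).
It also fails if it takes over 67 s, if anything falls off the work surface, if the arm or the gripper's body presses on something with over 40 N, if the wrist force passes 120 N, or if a joint passes its speed limit or range.

## Working session

There is one attempt and no reset: what is moved stays moved. The work goes in short steps, Python scripts to look and compute and a shell command to move; the robot and the scene stay as the last step left them, time stands still between calls to the robot, and variables do not carry over. Pictures are saved under pics/ and viewed, at most 10 in all, crops included, and the job is handed in when it is done.

```bash
ls; mkdir -p pics
cat > h.py <<'E'
import numpy as np,cv2
from plant import env
def cap(n):
    c=env.capture(n); K=np.array(c["mtx"]);V=np.array(c["view"]);z=c["range_z"]
    v,u=np.mgrid[0:400,0:640]
    P=np.stack([(u-K[0,2])/K[0,0]*z,-(v-K[1,2])/K[1,1]*z,-z,np.ones_like(z)],-1)
    W=(P@np.linalg.inv(V).T)[...,:3]; W[z<=0]=np.nan
    return c["image"],W,K,V
def save(n,im): cv2.imwrite(f"pics/{n}.png",np.ascontiguousarray(im[...,::-1]))
E
python3 - <<'E'
from h import *
s=env.state();print({k:np.round(v,3).tolist() for k,v in s.items()})
for n in("top","side"):
    im,W,K,V=cap(n);save(n+"0",im);np.save(n+"0.npy",W);print(n,K.round(1).tolist(),V.round(3).tolist())
E
```

```text
pics
{'time_s': 0.0, 'qpos': [1.065, 0.6, -0.002, 1.6, 0.002, 0.943, -0.08], 'joint_vel': [0.003, -0.001, -0.0, -0.0, 0.002, 0.0, 0.001], 'tau': [-0.001, -76.508, 1.497, -25.236, -0.052, 0.017, 0.0], 'position': [0.301, -0.659, 0.24], 'orientation': [-3.068, -0.668, 0.001], 'wrist_force': [0.237, 0.452, -0.394], 'torque': [0.05, -0.006, -0.006], 'grip_force': 0.0, 'opening': 1.002}
top [[476.9, 0.0, 322.5], [0.0, 476.9, 193.2], [0.0, 0.0, 1.0]] [[0.03, -1.0, -0.001, -0.01], [0.998, 0.03, 0.061, -0.546], [-0.061, -0.003, 0.998, -1.226], [0.0, 0.0, 0.0, 1.0]]
side [[383.4, 0.0, 321.0], [0.0, 383.4, 195.7], [0.0, 0.0, 1.0]] [[-0.997, -0.072, 0.02, 0.546], [0.054, -0.518, 0.854, -0.063], [-0.051, 0.853, 0.52, -0.961], [0.0, 0.0, 0.0, 1.0]]
```

View pics/top0.png

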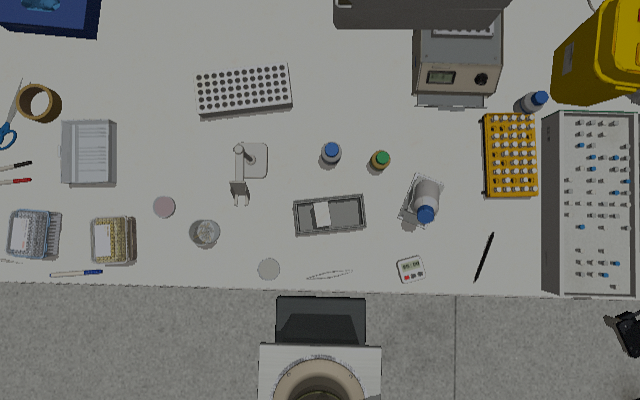

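View pics/side0.png

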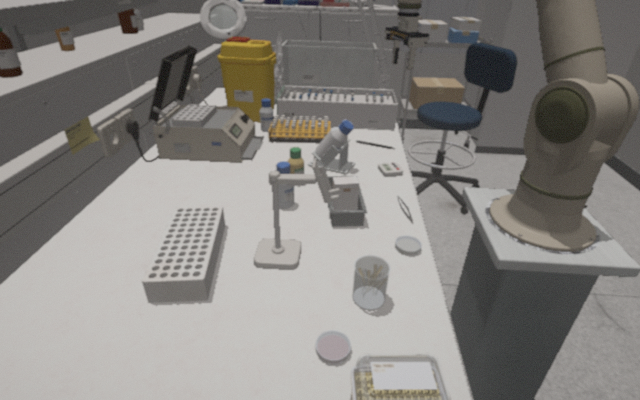

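The top view shows the tray at about (330,214) with the carton left of its centre at (322,213). The medium bottle (blue cap) is at (331,153), the small one (green cap) at (380,160), and the large bottle leans with its cap at (426,214). The stand is at (248,165) and the beaker at (205,232).

Run:
```python
from h import *
W=np.load("top0.npy"); im=cv2.imread("pics/top0.png")
def rect(name,box,zlo,zhi):
    u0,u1,v0,v1=box; R=W[v0:v1,u0:u1].reshape(-1,3); m=(R[:,2]>zlo)&(R[:,2]<zhi); Q=R[m]
    r=cv2.minAreaRect(Q[:,:2].astype(np.float32)*1000)
    print(name,m.sum(),"med",np.median(Q,0).round(4),"mm",(Q.min(0)*1e3).round(),(Q.max(0)*1e3).round(),"rect",np.round(r[0],1),np.round(r[1],1),round(r[2],1))
    return Q
rect("rim",(285,375,188,240),.035,.055)
rect("carton",(285,375,188,240),.08,.1)
rect("medcap",(312,348,138,170),.108,.13)
rect("medall",(312,348,138,170),.06,.13)
rect("small",(365,395,145,175),.092,.12)
rect("smallall",(365,395,145,175),.05,.12)
rect("beaker",(185,225,215,248),.065,.1)
rect("stand",(225,275,135,212),.14,.23)
rect("standall",(225,275,135,212),.01,.23)
Q=rect("large",(395,448,170,226),.06,.25)
rect("largetop",(395,448,170,226),.125,.25)
hsv=cv2.cvtColor(im,cv2.COLOR_BGR2HSV);
b=(hsv[...,0]>95)&(hsv[...,0]<125)&(hsv[...,1]>110)
m=np.zeros_like(b);m[170:226,395:448]=b[170:226,395:448]
C=W[m];print("cap",m.sum(),np.nanmean(C,0).round(4),np.nanmin(C,0).round(3),np.nanmax(C,0).round(3))
S=np.load("side0.npy");ims=cv2.imread("pics/side0.png");h=cv2.cvtColor(ims,cv2.COLOR_BGR2HSV)
b=(h[...,0]>95)&(h[...,0]<125)&(h[...,1]>100);m=np.zeros_like(b);m[115:145,330:360]=b[115:145,330:360];C=S[m];print("capside",m.sum(),np.nanmean(C,0).round(4))
# cylinder fit on large body: white pts from both views
from scipy.optimize import least_squares
A=Q[~np.isnan(Q[:,0])]
B=S[115:215,300:365].reshape(-1,3);B=B[(B[:,1]<-.13)&(B[:,1]>-.32)&(B[:,0]>.4)&(B[:,0]<.66)&(B[:,2]>.06)]
c=np.array([0.5,-.22,.0])
def ax(p): # cap centre, yaw
    d=np.array([-np.sin(.61)*np.cos(p[2]),-np.sin(.61)*np.sin(p[2]),np.cos(.61)]);return d
def model(p,X):
    d=ax(p);f=np.array([p[0],p[1],.032+p[3]]);r=X-f;t=r@d;rad=np.linalg.norm(r-np.outer(t,d),axis=1);return t,rad
X=np.vstack([A,B]);print(len(A),len(B))
def res(p):
    t,rad=model(p,X);e=np.where(t<84,rad-.03,0)
    e=rad-.03; e[(t<.02)|(t>.08)]=0;capm=(t>.11)&(t<.13);e[capm]=0
    return np.clip(e,-.012,.012)
best=None
for y in np.linspace(-.6,.6,7):
    for x0 in(.54,.58,.62):
        o=least_squares(lambda p:np.r_[res(p),10*p[3]*0],[x0,-.21,y,0],loss="soft_l1",f_scale=.003)
        t,_=model(o.x,X);n=((t>.02)&(t<.08)).sum()
        k=(np.abs(res(o.x))<.003).sum()-(np.abs(res(o.x))==0).sum()
        if best is None or k>best[0]:best=(k,n,o.x)
print(best)
```

```text
rim 706 med [ 0.4921 -0.0136  0.0437] mm [ 439. -107.   35.] [546.  80.  52.] rect [491.9 -13. ] [ 87.9 180.1] 7.5
carton 357 med [0.4905 0.0059 0.091 ] mm [459. -15.  85.] [523.  28.  98.] rect [490.6   6. ] [59.6 35.7] 10.8
medcap 161 med [ 0.6468 -0.0119  0.1166] mm [630. -29. 110.] [663.   3. 125.] rect [646.5 -12.9] [32.2 31.5] 2.1
medall 344 med [ 0.6421 -0.0116  0.0916] mm [621. -38.  61.] [671.  13. 125.] rect [646.2 -12.2] [49.9 49.7] 45.2
small 136 med [ 0.6325 -0.1366  0.1014] mm [ 617. -152.   93.] [ 649. -122.  107.] rect [ 632.6 -137.3] [30.6 29.8] 70.8
smallall 291 med [ 0.6285 -0.134   0.077 ] mm [ 609. -159.   51.] [ 654. -114.  107.] rect [ 631.6 -136.3] [45.1 44.8] 1.6
beaker 186 med [0.4339 0.3105 0.0784] mm [406. 269.  65.] [470. 335.  85.] rect [437.7 302.2] [64. 66.] 1.8
stand 687 med [0.554  0.1937 0.1977] mm [502. 174. 142.] [638. 211. 229.] rect [569.6 192. ] [ 37.  135.9] 89.1
standall 1520 med [0.6052 0.1904 0.0232] mm [502. 154.  10.] [675. 234. 229.] rect [591.5 183.4] [176.8  76.7] 8.8
large 938 med [ 0.5235 -0.2397  0.1152] mm [ 476. -284.   60.] [ 579. -203.  159.] rect [ 527.6 -248.2] [ 72.4 109.4] 71.0
largetop 328 med [ 0.501  -0.237   0.1413] mm [ 476. -262.  125.] [ 536. -216.  159.] rect [ 506.4 -239.3] [38.6 63.7] 72.5
cap 254 [ 0.4973 -0.2347  0.1437] [ 0.476 -0.253  0.126] [ 0.518 -0.216  0.159]
capside 57 [ 0.4938 -0.2285  0.1431]
938 738
(np.int64(0), np.int64(0), array([ 1.49072807,  0.02597426,  0.08074127, -1.35394845]))
```

Run:
```python
from h import *
from scipy.optimize import least_squares
from scipy.spatial.transform import Rotation as R
T=np.load("top0.npy")[165:230,390:452].reshape(-1,3);S=np.load("side0.npy")[110:215,300:365].reshape(-1,3)
def geo(p,X):
    d=np.array([-np.sin(.61)*np.cos(p[2]),-np.sin(.61)*np.sin(p[2]),np.cos(.61)]);r=X-[p[0],p[1],.032];t=r@d
    return t,np.linalg.norm(r-np.outer(t,d),axis=1),d
for n,X in(("top",T),("side",S),("both",np.vstack([T,S]))):
    p=np.array([.567,-.258,-.3])
    for tol in(.012,.008,.005,.004):
        t,r,_=geo(p,X);m=((t>.03)&(t<.085)&(abs(r-.03)<tol)); c=(t>.11)&(t<.13)&(abs(r-.0165)<tol)
        o=least_squares(lambda q:np.r_[geo(q,X[m])[1]-.03,0*(geo(q,X[c])[1]-.0165)],p,loss="soft_l1",f_scale=.002);p=o.x
    d=geo(p,X)[2];print(n,m.sum(),c.sum(),p.round(4),"cap@.118",(np.r_[p[:2],.032]+.118*d).round(4))
print(R.from_rotvec(env.state()["orientation"]).as_matrix().round(3))
```

```text
top 267 50 [ 0.5627 -0.2619 -0.3593] cap@.118 [ 0.4994 -0.2381  0.1287]
side 256 6 [ 0.5609 -0.2594 -0.2286] cap@.118 [ 0.4951 -0.2441  0.1287]
both 478 55 [ 0.5628 -0.2604 -0.2778] cap@.118 [ 0.4978 -0.2419  0.1287]
[[ 0.909  0.416 -0.001]
 [ 0.416 -0.909  0.001]
 [-0.    -0.001 -1.   ]]
```

```bash
cat >> h.py <<'E'
from scipy.spatial.transform import Rotation as R
def pose(ydir_deg,z=(0,0,-1)):
    z=np.array(z,float);z/=np.linalg.norm(z);a=np.radians(ydir_deg);y=np.array([np.cos(a),np.sin(a),0]);y-=z*(y@z);y/=np.linalg.norm(y)
    return np.c_[np.cross(y,z),y,z]
def rel(p,M):
    s=env.state();A=R.from_rotvec(s["orientation"]).as_matrix()
    return (A.T@(np.array(p)-s["position"])).round(4),np.degrees(R.from_matrix(A.T@M).as_rotvec()).round(1)
def st():
    s=env.state();print(round(s["time_s"],2),"pos",np.round(s["position"],4),"y",R.from_rotvec(s["orientation"]).as_matrix()[:,1].round(3),"z",R.from_rotvec(s["orientation"]).as_matrix()[:,2].round(3),"q",np.round(s["qpos"],2),"F",np.round(s["wrist_force"],1),"op",round(s["opening"],3),"g",s["grip_force"])
E
python3 -c "
from h import *
print(rel((.4906,.006,.2),pose(10.8)))"
```

```text
(array([ 0.4487, -0.526 ,  0.0405]), array([ -0.1,  -0. , -76.2]))
```

```bash
python3 -m creep '[{"translation":[0.448,-0.526,0],"angular":[0,0,-76.2],"hand":-1},{"translation":[0.448,-0.526,0],"angular":[0,0,-76.2],"hand":-1},{"translation":[0.448,-0.526,0],"angular":[0,0,-76.2],"hand":-1},{"translation":[0.448,-0.526,0],"angular":[0,0,-76.2],"hand":-1},{"translation":[0.448,-0.526,0],"angular":[0,0,-76.2],"hand":-1},{"translation":[0.448,-0.526,0],"angular":[0,0,-76.2],"hand":-1},{"translation":[0.448,-0.526,0],"angular":[0,0,-76.2],"hand":-1},{"translation":[0.448,-0.526,0],"angular":[0,0,-76.2],"hand":-1},{"translation":[0.448,-0.526,0],"angular":[0,0,-76.2],"hand":-1},{"translation":[0.448,-0.526,0],"angular":[0,0,-76.2],"hand":-1},{"translation":[0.448,-0.526,0],"angular":[0,0,-76.2],"hand":-1},{"translation":[0.448,-0.526,0],"angular":[0,0,-76.2],"hand":-1}]'; python3 -c "
from h import *
st();print(rel((.4906,.006,.12),pose(10.8)))"
```

```text
time_s: 1.1
position: [0.4379, -0.1766, 0.2406]
orientation: [-1.997, -2.425, 0.0]
wrist_force: [0.7, -0.7, 0.2]
opening: 0.998
grip_force: 0.0
1.1 pos [ 0.4379 -0.1766  0.2406] y [ 0.981  0.192 -0.   ] z [-0. -0. -1.] q [ 0.61  0.33 -0.45  2.14  0.21  0.71  0.22] F [ 0.7 -0.7  0.2] op 0.998 g 0.0
(array([0.1692, 0.0868, 0.1206]), array([-0. ,  0. ,  0.2]))
```

```bash
python3 -m creep '[{"translation":[0.169,0.087,0.06],"angular":[0,0,0],"hand":-1},{"translation":[0.169,0.087,0.06],"angular":[0,0,0],"hand":-1},{"translation":[0.169,0.087,0.06],"angular":[0,0,0],"hand":-1},{"translation":[0.169,0.087,0.06],"angular":[0,0,0],"hand":-1},{"translation":[0.169,0.087,0.06],"angular":[0,0,0],"hand":-1},{"translation":[0.169,0.087,0.06],"angular":[0,0,0],"hand":-1},{"translation":[0.169,0.087,0.11],"angular":[0,0,0],"hand":-1},{"translation":[0.169,0.087,0.11],"angular":[0,0,0],"hand":-1}]'; python3 -c "
from h import *
st();print(rel((.4906,.006,.079),pose(10.8)))
im,W,K,V=cap('side');save('s1',cv2.resize(im[120:280,220:440],None,fx=3,fy=3))"
```

```text
time_s: 1.77
position: [0.4904, 0.0041, 0.1274]
orientation: [-2.0, -2.419, 0.004]
wrist_force: [-1.4, -0.6, 0.3]
opening: 0.998
grip_force: 0.0
1.77 pos [0.4904 0.0041 0.1274] y [ 0.982  0.188 -0.004] z [-0.004 -0.    -1.   ] q [ 0.13  0.52 -0.35  2.21  0.38  0.47 -0.34] F [-1.4 -0.6  0.3] op 0.998 g 0.0
(array([0.0018, 0.0007, 0.0484]), array([-0.2, -0. ,  0. ]))
```

View pics/s1.png

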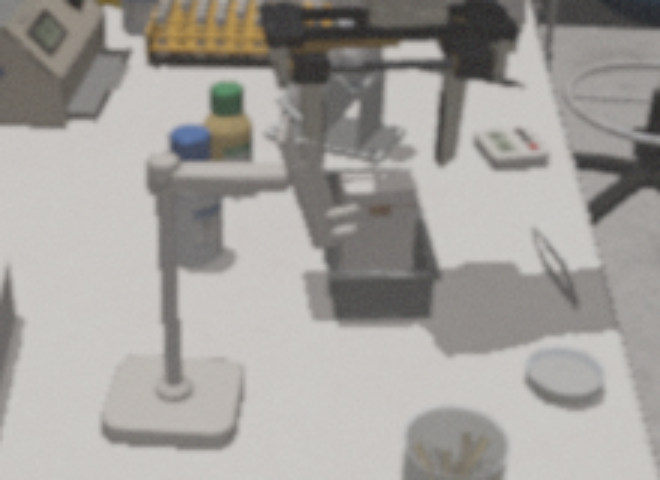

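The fingers (at about (315,110) and (450,110) in the crop) straddle the carton along x, so I'll lower and close.

```bash
python3 -m creep '[{"translation":[0.002,0,0.03],"angular":[0,0,0],"hand":-1},{"translation":[0.002,0,0.048],"angular":[0,0,0],"hand":-1},{"translation":[0.002,0,0.048],"angular":[0,0,0],"hand":1},{"translation":[0.002,0,0.048],"angular":[0,0,0],"hand":1},{"translation":[0.002,0,0.048],"angular":[0,0,0],"hand":1},{"translation":[0.002,0,0.048],"angular":[0,0,0],"hand":1},{"translation":[0.002,0,0.048],"angular":[0,0,0],"hand":1},{"translation":[0.002,0,0.048],"angular":[0,0,0],"hand":1}]'; python3 -c "
from h import *
st()
t=np.radians(7.5);yt=np.array([-np.sin(t),np.cos(t)]);tr=np.array([.492,-.013])
print(tr+.061*yt, rel((*(tr+.061*yt),.085),pose(7.5)))"
```

```text
time_s: 2.48
position: [0.4919, 0.0055, 0.0837]
orientation: [2.003, 2.419, 0.001]
wrist_force: [-0.9, -0.2, 10.0]
opening: 0.647
grip_force: 30.0
2.48 pos [0.4919 0.0055 0.0837] y [0.982 0.186 0.001] z [ 0.001 -0.    -1.   ] q [ 0.06  0.59 -0.27  2.24  0.45  0.35 -0.4 ] F [-0.9 -0.2 10. ] op 0.647 g 30.002580285072327
[0.4840379  0.04747814] (array([ 0.0427,  0.0001, -0.0014]), array([0.1, 0. , 3.2]))
```

```bash
python3 -m creep '[{"translation":[0,0,-0.006],"angular":[0,0,0],"hand":1},{"translation":[0.014,0,-0.006],"angular":[0,0,1],"hand":1},{"translation":[0.028,0,-0.006],"angular":[0,0,2],"hand":1},{"translation":[0.042,0,-0.006],"angular":[0,0,3.2],"hand":1},{"translation":[0.042,0,-0.006],"angular":[0,0,3.2],"hand":1},{"translation":[0.042,0,-0.003],"angular":[0,0,3.2],"hand":1},{"translation":[0.042,0,0],"angular":[0,0,3.2],"hand":1},{"translation":[0.042,0,0],"angular":[0,0,3.2],"hand":1}]'; python3 -c "
from h import *
st()"
```

```text
time_s: 3.15
position: [0.484, 0.0463, 0.0829]
orientation: [2.069, 2.362, 0.0]
wrist_force: [-0.3, -0.7, 8.2]
opening: 0.644
grip_force: 30.0
3.15 pos [0.484  0.0463 0.0829] y [0.991 0.132 0.001] z [ 0.001 -0.001 -1.   ] q [-0.04  0.59 -0.24  2.26  0.42  0.34 -0.51] F [-0.3 -0.7  8.2] op 0.644 g 30.002249479293823
```

Placed; release, rise, and check the tray with the top camera.

```bash
python3 -m creep '[{"translation":[0,0,0],"angular":[0,0,0],"hand":-1},{"translation":[0,0,0],"angular":[0,0,0],"hand":-1},{"translation":[0,0,0],"angular":[0,0,0],"hand":-1},{"translation":[0,0,0],"angular":[0,0,0],"hand":-1},{"translation":[0,0,-0.04],"angular":[0,0,0],"hand":-1},{"translation":[0,0,-0.08],"angular":[0,0,0],"hand":-1},{"translation":[0,0,-0.12],"angular":[0,0,0],"hand":-1},{"translation":[-0.04,0,-0.12],"angular":[0,0,0],"hand":-1},{"translation":[-0.08,0,-0.12],"angular":[0,0,0],"hand":-1},{"translation":[-0.12,0,-0.12],"angular":[0,0,0],"hand":-1},{"translation":[-0.16,0,-0.12],"angular":[0,0,0],"hand":-1},{"translation":[-0.2,0,-0.12],"angular":[0,0,0],"hand":-1}]'
python3 - <<'E'
from h import *
st()
im,W,K,V=cap('top');save('t2',cv2.resize(im[130:250,230:450],None,fx=3,fy=3))
X=W[185:245,280:380].reshape(-1,3);Q=X[(X[:,2]>.082)&(X[:,2]<.097)&(X[:,1]>-.05)]
print(len(Q),cv2.minAreaRect(Q[:,:2].astype(np.float32)*1e3))
# grip tool: z along bottle (downwards), approach
psi=-.29;d=np.array([-np.sin(.61)*np.cos(psi),-np.sin(.61)*np.sin(psi),np.cos(.61)])
c=np.array([.498,-.240,.129])
print("d",d)
for a in(np.degrees(psi),np.degrees(psi)+90):
  M=pose(a,-d)
  for k in (.06,.003): print(a,(c+k*d).round(3),rel(c+k*d,M))
E
```

```text
time_s: 4.15
position: [0.5098, -0.1533, 0.2027]
orientation: [2.07, 2.363, -0.0]
wrist_force: [-0.0, 0.7, -0.0]
opening: 1.002
grip_force: 0.0
4.15 pos [ 0.5098 -0.1533  0.2027] y [0.991 0.132 0.   ] z [ 0. -0. -1.] q [ 0.48  0.45 -0.4   2.06  0.27  0.68  0.03] F [-0.   0.7 -0. ] op 1.002 g 0.0
358 ((483.9098815917969, 45.98151779174805), (59.70297622680664, 36.08517837524414), 7.5653839111328125)
d [-0.54894674  0.16381272  0.81964802]
-16.615776058793873 [ 0.465 -0.23   0.178] (array([-0.0617, -0.053 ,  0.0244]), array([-34.4,  -7. ,  23. ]))
-16.615776058793873 [ 0.496 -0.24   0.131] (array([-0.0746, -0.023 ,  0.0711]), array([-34.4,  -7. ,  23. ]))
73.38422394120613 [ 0.465 -0.23   0.178] (array([-0.0617, -0.053 ,  0.0244]), array([-20.4, -30.7, -64.1]))
73.38422394120613 [ 0.496 -0.24   0.131] (array([-0.0746, -0.023 ,  0.0711]), array([-20.4, -30.7, -64.1]))
```

View pics/t2.png

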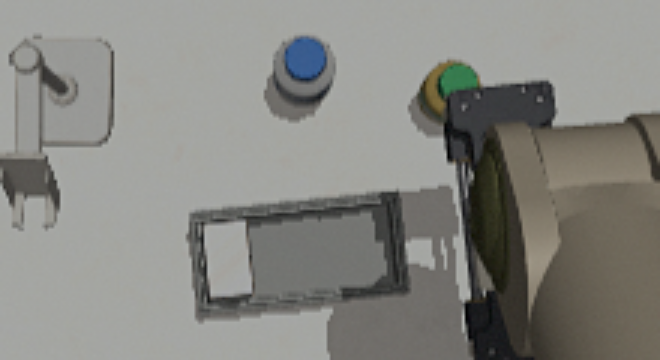

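The carton sits at the left end of the tray, at (228,262) in the crop, square with the walls. Next is the medium bottle at (305,60).

```bash
python3 -c "
from h import *
print(rel((.6465,-.0122,.106),pose(7.5)))"
```

```text
(array([0.1326, 0.154 , 0.0956]), array([-0. ,  0.2, -0.4]))
```

```bash
python3 -m creep '[{"translation":[0.133,0.154,0.02],"angular":[0,0,0],"hand":-1},{"translation":[0.133,0.154,0.02],"angular":[0,0,0],"hand":-1},{"translation":[0.133,0.154,0.02],"angular":[0,0,0],"hand":-1},{"translation":[0.133,0.154,0.02],"angular":[0,0,0],"hand":-1},{"translation":[0.133,0.154,0.02],"angular":[0,0,0],"hand":-1},{"translation":[0.133,0.154,0.02],"angular":[0,0,0],"hand":-1},{"translation":[0.133,0.154,0.02],"angular":[0,0,0],"hand":-1},{"translation":[0.133,0.154,0.045],"angular":[0,0,0],"hand":-1},{"translation":[0.133,0.154,0.065],"angular":[0,0,0],"hand":-1},{"translation":[0.133,0.154,0.085],"angular":[0,0,0],"hand":-1},{"translation":[0.133,0.154,0.096],"angular":[0,0,0],"hand":-1},{"translation":[0.133,0.154,0.096],"angular":[0,0,0],"hand":-1}]'; python3 -m creep '[{"translation":[0,0,0],"angular":[0,0,0],"hand":1},{"translation":[0,0,0],"angular":[0,0,0],"hand":1},{"translation":[0,0,0],"angular":[0,0,0],"hand":1},{"translation":[0,0,0],"angular":[0,0,0],"hand":1},{"translation":[0,0,0],"angular":[0,0,0],"hand":1},{"translation":[0,0,0],"angular":[0,0,0],"hand":1},{"translation":[0,0,0],"angular":[0,0,0],"hand":1},{"translation":[0,0,0],"angular":[0,0,0],"hand":1},{"translation":[0,0,0],"angular":[0,0,0],"hand":1},{"translation":[0,0,0],"angular":[0,0,0],"hand":1}]'; python3 -c "
from h import *
st()
t=np.radians(7.5);yt=np.array([-np.sin(t),np.cos(t)]);tr=np.array([.492,-.013])
p=tr+.0115*yt;print(p,rel((*p,.17),pose(7.5)))
im,W,K,V=cap('top');save('t3',cv2.resize(im[130:250,230:450],None,fx=3,fy=3))"
```

```text
time_s: 5.2
position: [0.6431, -0.0006, 0.1044]
orientation: [-2.07, -2.36, 0.006]
wrist_force: [-0.3, -0.1, 0.6]
opening: 1.001
grip_force: 0.0
time_s: 6.03
position: [0.6452, 0.001, 0.1066]
orientation: [2.07, 2.363, 0.0]
wrist_force: [0.7, -0.8, 1.1]
opening: 0.334
grip_force: 0.4
6.03 pos [0.6452 0.001  0.1066] y [0.991 0.132 0.   ] z [ 0.  0. -1.] q [ 0.12  0.68 -0.32  1.88  0.35  0.63 -0.28] F [ 0.7 -0.8  1.1] op 0.334 g 0.39666808443143964
[ 0.49049895 -0.00159838] (array([ 0.0178, -0.1537, -0.0634]), array([ 0. , -0. ,  0.1]))
```

The commanded pose was off in y by 13 mm because I measured before the arm had settled. I'll reopen and realign.

```bash
python3 -m creep '[{"translation":[0,0,0],"angular":[0,0,0],"hand":-1},{"translation":[0,0,0],"angular":[0,0,0],"hand":-1},{"translation":[0,0,0],"angular":[0,0,0],"hand":-1},{"translation":[0,0,0],"angular":[0,0,0],"hand":-1},{"translation":[0,0,0],"angular":[0,0,0],"hand":-1},{"translation":[0,0,0],"angular":[0,0,0],"hand":-1}]'
python3 - <<'E'
from h import *
st()
im,W,K,V=cap('top')
save('t3b',cv2.resize(im[110:200,280:400],None,fx=4,fy=4))
S=cap('side')[1]
for X in(W[135:172,310:350],S):
    X=X.reshape(-1,3)
    for lo,hi in((.02,.075),(.085,.122)):
        Q=X[(X[:,2]>lo)&(X[:,2]<hi)&(abs(X[:,0]-.6465)<.032)&(abs(X[:,1]+.012)<.032)]
        if len(Q):print(len(Q),Q.min(0).round(4),Q.max(0).round(4))
E
```

```text
time_s: 6.58
position: [0.6451, 0.001, 0.1066]
orientation: [-2.07, -2.363, 0.0]
wrist_force: [-0.2, 0.5, 0.2]
opening: 0.668
grip_force: 0.0
6.58 pos [0.6451 0.001  0.1066] y [ 0.991  0.132 -0.   ] z [-0. -0. -1.] q [ 0.12  0.68 -0.32  1.88  0.35  0.63 -0.28] F [-0.2  0.5  0.2] op 0.668 g 0.0
292 [ 0.6162 -0.0193  0.02  ] [0.6549 0.0139 0.0749]
182 [ 0.6253 -0.0303  0.0889] [0.6784 0.0152 0.1218]
```

View pics/t3b.png

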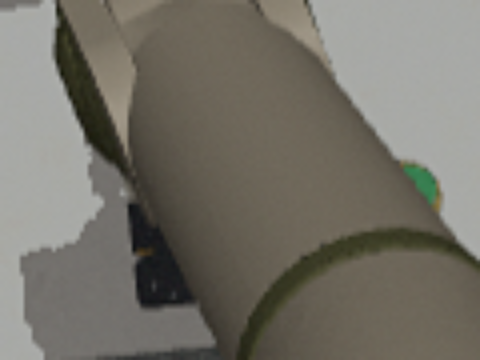

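Only the arm is visible from above here, with the green cap at (425,185), but the side depth puts the bottle's body edge at y=0.014, so it has not moved.

```bash
python3 -m creep '[{"translation":[-0.006,0,0],"angular":[0,0,0],"hand":-1},{"translation":[-0.013,0,0],"angular":[0,0,0],"hand":-1},{"translation":[-0.013,0,0],"angular":[0,0,0],"hand":1},{"translation":[-0.013,0,0],"angular":[0,0,0],"hand":1},{"translation":[-0.013,0,0],"angular":[0,0,0],"hand":1},{"translation":[-0.013,0,0],"angular":[0,0,0],"hand":1},{"translation":[-0.013,0,0],"angular":[0,0,0],"hand":1},{"translation":[-0.013,0,0],"angular":[0,0,0],"hand":1},{"translation":[-0.013,0,0],"angular":[0,0,0],"hand":1},{"translation":[-0.013,0,0],"angular":[0,0,0],"hand":1},{"translation":[-0.013,0,0],"angular":[0,0,0],"hand":1},{"translation":[-0.013,0,0],"angular":[0,0,0],"hand":1}]'; python3 -m creep '[{"translation":[0,0,0],"angular":[0,0,0],"hand":1},{"translation":[0,0,0],"angular":[0,0,0],"hand":1},{"translation":[0,0,0],"angular":[0,0,0],"hand":1},{"translation":[0,0,0],"angular":[0,0,0],"hand":1}]'; python3 -c "
from h import *
st()
t=np.radians(7.5);yt=np.array([-np.sin(t),np.cos(t)]);tr=np.array([.492,-.013])
p=tr+.0115*yt;print(p,rel((*p,.17),pose(7.5)))"
```

```text
time_s: 7.68
position: [0.6467, -0.0119, 0.1066]
orientation: [-2.07, -2.363, 0.0]
wrist_force: [-0.8, -0.7, 0.8]
opening: 0.303
grip_force: 27.2
time_s: 8.02
position: [0.6468, -0.0118, 0.1066]
orientation: [-2.07, -2.363, 0.0]
wrist_force: [-1.4, -1.2, 0.2]
opening: 0.303
grip_force: 27.1
8.02 pos [ 0.6468 -0.0118  0.1066] y [ 0.991  0.132 -0.   ] z [-0. -0. -1.] q [ 0.14  0.69 -0.33  1.87  0.35  0.64 -0.26] F [-1.4 -1.2  0.2] op 0.303 g 27.120685195550323
[ 0.49049895 -0.00159838] (array([ 0.0308, -0.1536, -0.0634]), array([-0. , -0. ,  0.1]))
```

```bash
python3 -m creep '[{"translation":[0,0,-0.025],"angular":[0,0,0],"hand":1},{"translation":[0,0,-0.065],"angular":[0,0,0],"hand":1},{"translation":[0,0,-0.1],"angular":[0,0,0],"hand":1},{"translation":[0.01,-0.03,-0.1],"angular":[0,0,0],"hand":1},{"translation":[0.018,-0.06,-0.1],"angular":[0,0,0],"hand":1},{"translation":[0.025,-0.09,-0.1],"angular":[0,0,0],"hand":1},{"translation":[0.031,-0.12,-0.1],"angular":[0,0,0],"hand":1},{"translation":[0.031,-0.145,-0.1],"angular":[0,0,0],"hand":1},{"translation":[0.031,-0.154,-0.1],"angular":[0,0,0],"hand":1},{"translation":[0.031,-0.154,-0.1],"angular":[0,0,0],"hand":1},{"translation":[0.031,-0.154,-0.1],"angular":[0,0,0],"hand":1},{"translation":[0.031,-0.154,-0.1],"angular":[0,0,0],"hand":1}]'
python3 - <<'E'
from h import *
st()
im,W,K,V=cap('side');save('s4',cv2.resize(im[110:250,260:420],None,fx=4,fy=4))
t=np.radians(7.5);yt=np.array([-np.sin(t),np.cos(t)]);tr=np.array([.492,-.013])
p=tr+.0115*yt;print(p,rel((*p,.112),pose(7.5)))
X=W.reshape(-1,3);
for lo,hi in((.11,.13),(.13,.15),(.15,.17)):
    Q=X[(X[:,2]>lo)&(X[:,2]<hi)&(abs(X[:,0]-p[0])<.035)&(abs(X[:,1]-p[1])<.035)];print(len(Q),Q.min(0).round(4),Q.max(0).round(4),np.median(Q,0).round(4))
E
```

```text
time_s: 9.02
position: [0.4919, -0.0013, 0.2068]
orientation: [2.07, 2.362, 0.002]
wrist_force: [1.0, -0.7, -2.3]
opening: 0.279
grip_force: 29.9
9.02 pos [ 0.4919 -0.0013  0.2068] y [0.991 0.131 0.002] z [ 0.002  0.    -1.   ] q [ 0.2   0.4  -0.41  2.14  0.26  0.65 -0.26] F [ 1.  -0.7 -2.3] op 0.279 g 29.928854405879974
[ 0.49049895 -0.00159838] (array([-0.0002, -0.0015,  0.0946]), array([ 0.1, -0. ,  0.1]))
153 [ 0.4654 -0.0046  0.1101] [0.5164 0.0226 0.1299] [0.4901 0.0169 0.1201]
166 [ 0.4643 -0.0045  0.1301] [0.5152 0.0242 0.1499] [0.4903 0.0171 0.1394]
170 [ 0.4643 -0.0032  0.15  ] [0.516  0.024  0.1699] [0.4916 0.0175 0.16  ]
```

View pics/s4.png

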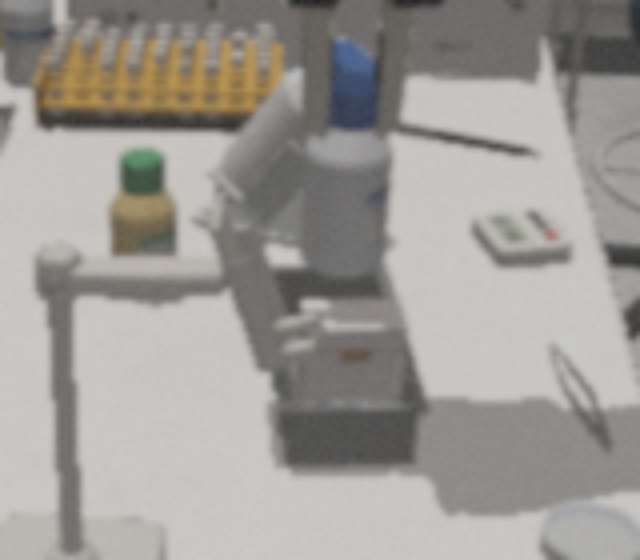

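The medium bottle hangs upright at (345,200) behind the carton at (345,350), clear of it. I'll lower it gently.

```bash
python3 -m creep '[{"translation":[0,-0.001,0.025],"angular":[0,0,0],"hand":1},{"translation":[0,-0.001,0.05],"angular":[0,0,0],"hand":1},{"translation":[0,-0.001,0.07],"angular":[0,0,0],"hand":1},{"translation":[0,-0.001,0.082],"angular":[0,0,0],"hand":1},{"translation":[0,-0.001,0.088],"angular":[0,0,0],"hand":1},{"translation":[0,-0.001,0.091],"angular":[0,0,0],"hand":1},{"translation":[0,-0.001,0.092],"angular":[0,0,0],"hand":1},{"translation":[0,-0.001,0.093],"angular":[0,0,0],"hand":1},{"translation":[0,-0.001,0.094],"angular":[0,0,0],"hand":1},{"translation":[0,-0.001,0.094],"angular":[0,0,0],"hand":1}]'
```

```text
time_s: 9.9
position: [0.4895, -0.0016, 0.1131]
orientation: [2.07, 2.362, 0.001]
wrist_force: [0.4, -0.5, -1.8]
opening: 0.277
grip_force: 29.9
```

```bash
python3 -m creep '[{"translation":[0,0,0.001],"angular":[0,0,0],"hand":1},{"translation":[0,0,0.002],"angular":[0,0,0],"hand":1},{"translation":[0,0,0.002],"angular":[0,0,0],"hand":1}]';  python3 -m creep '[{"translation":[0,0,0.001],"angular":[0,0,0],"hand":1},{"translation":[0,0,0.001],"angular":[0,0,0],"hand":1}]'
```

```text
time_s: 10.15
position: [0.4894, -0.0017, 0.111]
orientation: [2.07, 2.362, 0.001]
wrist_force: [-0.6, -0.4, 0.8]
opening: 0.278
grip_force: 29.9
time_s: 10.32
position: [0.4897, -0.0019, 0.1107]
orientation: [2.069, 2.362, 0.001]
wrist_force: [-0.7, -1.8, 15.1]
opening: 0.277
grip_force: 30.0
```

Floor contact; release and rise.

```bash
python3 -m creep '[{"translation":[0,0,0],"angular":[0,0,0],"hand":-1},{"translation":[0,0,0],"angular":[0,0,0],"hand":-1},{"translation":[0,0,0],"angular":[0,0,0],"hand":-1},{"translation":[0,0,0],"angular":[0,0,0],"hand":-1},{"translation":[0,0,0],"angular":[0,0,0],"hand":-1},{"translation":[0,0,-0.04],"angular":[0,0,0],"hand":-1},{"translation":[0,0,-0.08],"angular":[0,0,0],"hand":-1},{"translation":[0,0,-0.11],"angular":[0,0,0],"hand":-1},{"translation":[0,0,-0.13],"angular":[0,0,0],"hand":-1},{"translation":[0,0,-0.13],"angular":[0,0,0],"hand":-1},{"translation":[0,0,-0.13],"angular":[0,0,0],"hand":-1}]'
python3 - <<'E'
from h import *
st()
psi=-.29;d=np.array([-np.sin(.61)*np.cos(psi),-np.sin(.61)*np.sin(psi),np.cos(.61)])
c=np.array([.498,-.240,.129])
for a in(np.degrees(psi),np.degrees(psi)+90):
  print(a,(c+.08*d).round(3),rel(c+.08*d,pose(a,-d)))
im,W,K,V=cap('side');X=W.reshape(-1,3)
for lo,hi in((.03,.08),):
    Q=X[(X[:,2]>.05)&(X[:,2]<hi)&(abs(X[:,0]-.4905)<.03)&(abs(X[:,1]+.002)<.03)];print(len(Q),np.median(Q,0))
E
```

```text
time_s: 11.23
position: [0.4895, -0.0018, 0.2403]
orientation: [2.069, 2.361, 0.002]
wrist_force: [-0.4, 0.1, -0.7]
opening: 0.987
grip_force: 0.0
11.23 pos [ 0.4895 -0.0018  0.2403] y [0.991 0.131 0.002] z [ 0.002 -0.    -1.   ] q [ 0.23  0.35 -0.45  2.11  0.23  0.73 -0.23] F [-0.4  0.1 -0.7] op 0.987 g 0.0
-16.615776058793873 [ 0.454 -0.227  0.195] (array([-0.2185, -0.0647,  0.0457]), array([-34.3,  -7.4,  23.4]))
73.38422394120613 [ 0.454 -0.227  0.195] (array([-0.2185, -0.0647,  0.0457]), array([-20. , -30.9, -63.7]))
4 [0.51102406 0.00270116 0.07767153]
```

```bash
python3 -m creep '[{"translation":[-0.04,-0.01,0],"angular":[0,0,0],"hand":-1},{"translation":[-0.08,-0.03,0],"angular":[-6,-1,4],"hand":-1},{"translation":[-0.12,-0.05,0],"angular":[-12,-2.5,8],"hand":-1},{"translation":[-0.16,-0.065,0.01],"angular":[-18,-4,12],"hand":-1},{"translation":[-0.2,-0.065,0.03],"angular":[-23,-5,16],"hand":-1},{"translation":[-0.218,-0.065,0.046],"angular":[-29,-6,20],"hand":-1},{"translation":[-0.218,-0.065,0.046],"angular":[-34.3,-7.4,23.4],"hand":-1},{"translation":[-0.218,-0.065,0.046],"angular":[-34.3,-7.4,23.4],"hand":-1},{"translation":[-0.218,-0.065,0.046],"angular":[-34.3,-7.4,23.4],"hand":-1},{"translation":[-0.218,-0.065,0.046],"angular":[-34.3,-7.4,23.4],"hand":-1},{"translation":[-0.218,-0.065,0.046],"angular":[-34.3,-7.4,23.4],"hand":-1}]'
python3 - <<'E'
from h import *
st()
psi=-.29;d=np.array([-np.sin(.61)*np.cos(psi),-np.sin(.61)*np.sin(psi),np.cos(.61)])
c=np.array([.498,-.240,.129])
print(d,rel(c+.003*d,pose(np.degrees(psi),-d)))
im,W,K,V=cap('side');save('s5',cv2.resize(im[60:210,280:440],None,fx=4,fy=4))
im,W,K,V=cap('top');save('t5',cv2.resize(im[130:250,280:480],None,fx=4,fy=4))
E
```

```text
time_s: 12.2
position: [0.4408, -0.224, 0.1965]
orientation: [2.12, 1.768, 0.244]
wrist_force: [-1.6, -0.6, 0.0]
opening: 0.999
grip_force: 0.0
12.2 pos [ 0.4408 -0.224   0.1965] y [ 0.911 -0.146  0.385] z [ 0.361 -0.168 -0.917] q [ 0.74  0.35 -0.53  2.43  1.58  0.24 -1.44] F [-1.6 -0.6  0. ] op 0.999 g 0.0
[-0.54894674  0.16381272  0.81964802] (array([0.0024, 0.0278, 0.0823]), array([-11.9,   2.6,   7.3]))
```

View pics/s5.png

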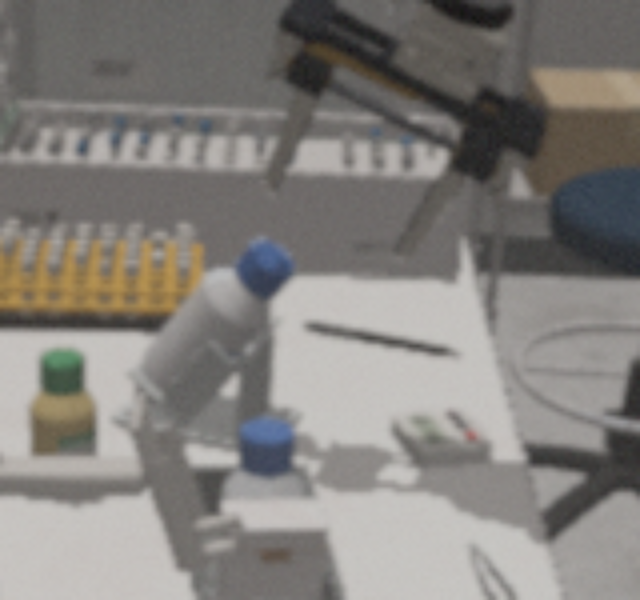

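View pics/t5.png

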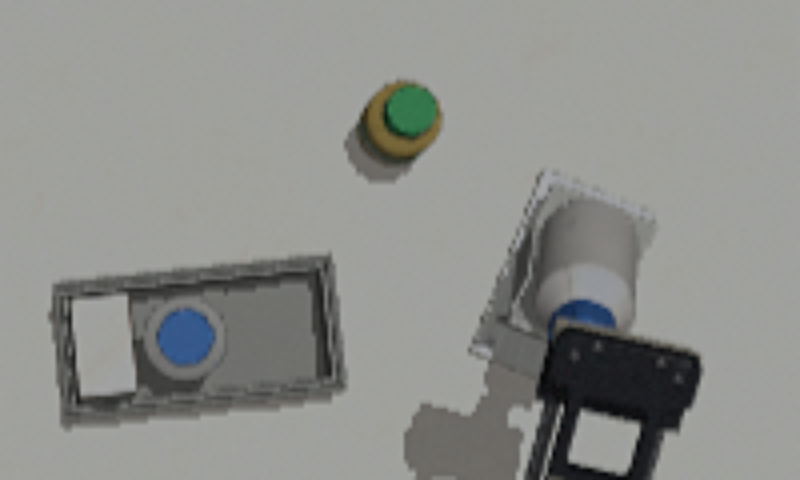

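The carton and medium bottle stand well in the tray, at (100,345) and (185,338) in the top crop. In the side crop the gripper is above the leaning cap at (265,268), but its tilt stopped about 12° short, near the joint limits. The reach should be better closer in.

Run:
```python
from h import *
psi=-.29;d=np.array([-np.sin(.61)*np.cos(psi),-np.sin(.61)*np.sin(psi),np.cos(.61)])
c=np.array([.498,-.240,.129]);st()
print(rel(c+.05*d,pose(np.degrees(psi),-d)))
```

```text
12.3 pos [ 0.4401 -0.2241  0.1961] y [ 0.912 -0.146  0.384] z [ 0.359 -0.168 -0.918] q [ 0.74  0.35 -0.53  2.43  1.58  0.24 -1.43] F [ 0.7 -0.6 -0.7] op 0.998 g 0.0
(array([0.0012, 0.0189, 0.0362]), array([-12. ,   2.6,   7.3]))
```

```bash
python3 -m creep '[{"translation":[0.001,0.019,0.025],"angular":[0,0,0],"hand":-1},{"translation":[0.001,0.019,0.036],"angular":[-4,1,2],"hand":-1},{"translation":[0.001,0.019,0.036],"angular":[-8,2,5],"hand":-1},{"translation":[0.001,0.019,0.036],"angular":[-12,2.6,7.3],"hand":-1},{"translation":[0.001,0.019,0.036],"angular":[-12,2.6,7.3],"hand":-1},{"translation":[0.001,0.019,0.036],"angular":[-12,2.6,7.3],"hand":-1}]'
python3 - <<'E'
from h import *
psi=-.29;d=np.array([-np.sin(.61)*np.cos(psi),-np.sin(.61)*np.sin(psi),np.cos(.61)])
c=np.array([.498,-.240,.129]);st()
print(rel(c+.05*d,pose(np.degrees(psi),-d)))
E
```

```text
time_s: 12.8
position: [0.4688, -0.2322, 0.1698]
orientation: [2.096, 1.556, 0.493]
wrist_force: [-1.8, -0.7, -1.6]
opening: 0.996
grip_force: 0.0
12.8 pos [ 0.4688 -0.2322  0.1698] y [ 0.785 -0.238  0.573] z [ 0.549 -0.163 -0.82 ] q [ 1.04  0.58 -0.94  2.52  2.3   0.59 -2.2 ] F [-1.8 -0.7 -1.6] op 0.996 g 0.0
(array([0.0009, 0.0014, 0.0008]), array([-0. , -0. , -0.2]))
```

Full tilt reached. I'll advance along the bottle axis and grip.

```bash
python3 -m creep '[{"translation":[0.001,0.001,0.015],"angular":[0,0,0],"hand":-1},{"translation":[0.001,0.001,0.03],"angular":[0,0,0],"hand":-1},{"translation":[0.001,0.001,0.042],"angular":[0,0,0],"hand":-1},{"translation":[0.001,0.001,0.047],"angular":[0,0,0],"hand":-1},{"translation":[0.001,0.001,0.047],"angular":[0,0,0],"hand":-1}]'
python3 - <<'E'
from h import *
st()
im,W,K,V=cap('side');save('s6',cv2.resize(im[80:210,290:420],None,fx=4,fy=4))
E
```

```text
time_s: 13.22
position: [0.4989, -0.2393, 0.1331]
orientation: [2.09, 1.562, 0.485]
wrist_force: [-0.3, 0.0, 0.3]
opening: 1.001
grip_force: 0.0
13.22 pos [ 0.4989 -0.2393  0.1331] y [ 0.787 -0.231  0.572] z [ 0.547 -0.166 -0.82 ] q [ 0.98  0.69 -0.9   2.48  2.33  0.67 -2.19] F [-0.3  0.   0.3] op 1.001 g 0.0
```

View pics/s6.png

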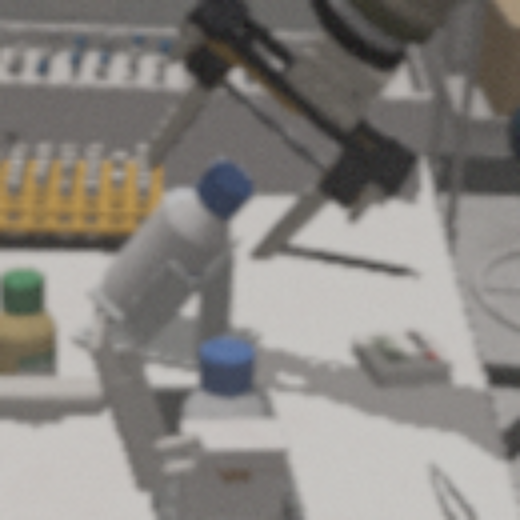

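The fingers straddle the cap at (225,190), with tips at (150,165) and (258,252), symmetric about the bottle's neck. I'll close.

```bash
python3 -m creep '[{"translation":[0,0,0],"angular":[0,0,0],"hand":1},{"translation":[0,0,0],"angular":[0,0,0],"hand":1},{"translation":[0,0,0],"angular":[0,0,0],"hand":1},{"translation":[0,0,0],"angular":[0,0,0],"hand":1},{"translation":[0,0,0],"angular":[0,0,0],"hand":1},{"translation":[0,0,0],"angular":[0,0,0],"hand":1},{"translation":[0,0,0],"angular":[0,0,0],"hand":1},{"translation":[0,0,0],"angular":[0,0,0],"hand":1},{"translation":[0,0,0],"angular":[0,0,0],"hand":1},{"translation":[0,0,0],"angular":[0,0,0],"hand":1},{"translation":[0,0,0],"angular":[0,0,0],"hand":1},{"translation":[0,0,0],"angular":[0,0,0],"hand":1}]'; python3 -c "
from h import *
st()"
```

```text
time_s: 14.27
position: [0.499, -0.2394, 0.1346]
orientation: [2.089, 1.556, 0.492]
wrist_force: [0.4, 0.8, -1.0]
opening: 0.319
grip_force: 29.9
14.27 pos [ 0.499  -0.2394  0.1346] y [ 0.783 -0.233  0.576] z [ 0.552 -0.166 -0.817] q [ 0.99  0.69 -0.91  2.48  2.34  0.68 -2.2 ] F [ 0.4  0.8 -1. ] op 0.319 g 29.90160584449768
```

```bash
python3 -c "
from h import *
A=R.from_rotvec(env.state()['orientation']).as_matrix()
for k in (.02,.06,.1,.14): print(k,(A.T@[k*.25,0,k]).round(4))
p=env.state()['position'];print(rel(p+[.04,0,.14],pose(-16.6)))"
```

```text
0.02 [ 0.0014  0.0154 -0.0136]
0.06 [ 0.0042  0.0463 -0.0408]
0.1 [ 0.007   0.0772 -0.0679]
0.14 [ 0.0098  0.1081 -0.0951]
(array([ 0.0112,  0.112 , -0.0924]), array([35.2,  0.1, -0. ]))
```

```bash
python3 -m creep '[{"translation":[0.001,0.0077,-0.0068],"angular":[0,0,0],"hand":1},{"translation":[0.0014,0.0154,-0.0136],"angular":[0,0,0],"hand":1},{"translation":[0.003,0.031,-0.027],"angular":[0,0,0],"hand":1},{"translation":[0.0042,0.0463,-0.0408],"angular":[0,0,0],"hand":1},{"translation":[0.006,0.062,-0.054],"angular":[0,0,0],"hand":1},{"translation":[0.007,0.0772,-0.0679],"angular":[0,0,0],"hand":1},{"translation":[0.009,0.093,-0.081],"angular":[4,0,0],"hand":1},{"translation":[0.011,0.112,-0.0924],"angular":[9,0,0],"hand":1},{"translation":[0.011,0.112,-0.0924],"angular":[15,0,0],"hand":1},{"translation":[0.011,0.112,-0.0924],"angular":[21,0,0],"hand":1},{"translation":[0.011,0.112,-0.0924],"angular":[28,0,0],"hand":1},{"translation":[0.011,0.112,-0.0924],"angular":[35.2,0,0],"hand":1}]';python3 -m creep '[{"translation":[0,0,0],"angular":[0,0,0],"hand":1},{"translation":[0,0,0],"angular":[0,0,0],"hand":1}]'
python3 - <<'E'
from h import *
st()
t=np.radians(7.5);yt=np.array([-np.sin(t),np.cos(t)]);tr=np.array([.492,-.013])
p=tr-.049*yt;print(p,rel((*p,.24),pose(7.5)))
im,W,K,V=cap('side');save('s7',cv2.resize(im[60:240,280:440],None,fx=3,fy=3))
E
```

```text
time_s: 15.27
position: [0.5332, -0.2585, 0.2641]
orientation: [2.211, 1.598, 0.243]
wrist_force: [0.3, -1.4, -1.6]
opening: 0.319
grip_force: 29.9
time_s: 15.43
position: [0.5352, -0.2588, 0.2647]
orientation: [2.207, 1.595, 0.249]
wrist_force: [-0.4, 0.4, -1.9]
opening: 0.321
grip_force: 29.9
15.43 pos [ 0.5352 -0.2588  0.2647] y [ 0.867 -0.265  0.422] z [ 0.372 -0.218 -0.902] q [ 0.81  0.35 -0.66  2.17  0.97  0.41 -0.94] F [-0.4  0.4 -1.9] op 0.321 g 29.9011167883873
[ 0.49839578 -0.0615808 ] (array([ 0.1752, -0.0946, -0.0344]), array([ 23.4,  10.9, -25.4]))
```

View pics/s7.png

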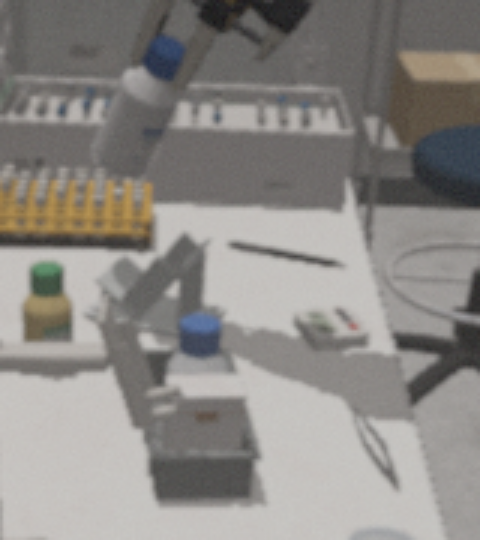

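The bottle is out of the cradle, hanging at (140,120) with its cap at (165,58), and both packed items are undisturbed at (200,390). I'll bring it upright over the free end of the tray; that was the last picture I may view, so numbers only from here.

```bash
python3 -m creep '[{"translation":[0,0,0],"angular":[4,2,-4],"hand":1},{"translation":[0,0,0],"angular":[8,4,-8],"hand":1},{"translation":[0.02,-0.01,-0.004],"angular":[12,5.5,-12.5],"hand":1},{"translation":[0.05,-0.03,-0.01],"angular":[16,7.5,-17],"hand":1},{"translation":[0.08,-0.045,-0.015],"angular":[20,9,-21],"hand":1},{"translation":[0.11,-0.06,-0.02],"angular":[23.4,10.9,-25.4],"hand":1},{"translation":[0.14,-0.077,-0.027],"angular":[23.4,10.9,-25.4],"hand":1},{"translation":[0.165,-0.09,-0.032],"angular":[23.4,10.9,-25.4],"hand":1},{"translation":[0.175,-0.0946,-0.0344],"angular":[23.4,10.9,-25.4],"hand":1},{"translation":[0.175,-0.0946,-0.0344],"angular":[23.4,10.9,-25.4],"hand":1},{"translation":[0.175,-0.0946,-0.0344],"angular":[23.4,10.9,-25.4],"hand":1},{"translation":[0.175,-0.0946,-0.0344],"angular":[23.4,10.9,-25.4],"hand":1}]'
cat > look.py <<'E'
from h import *
st()
t=np.radians(7.5);xt=np.array([np.cos(t),np.sin(t)]);yt=np.array([-np.sin(t),np.cos(t)]);tr=np.array([.492,-.013])
p=tr-.049*yt;print(p,rel((*p,.14),pose(7.5)))
p=env.state()["position"]
W=cap('side')[1];X=W.reshape(-1,3);T=cap('top')[1].reshape(-1,3)
f=p[2]-.1225
for lo in np.arange(f+.01,f+.09,.02):
    Q=X[(X[:,2]>lo)&(X[:,2]<lo+.02)&(abs(X[:,0]-p[0])<.045)&(abs(X[:,1]-p[1]-.01)<.045)]
    if len(Q)<20: continue
    # circle r=30 fit centre
    from scipy.optimize import least_squares
    o=least_squares(lambda c:np.hypot(Q[:,0]-c[0],Q[:,1]-c[1])-.03,p[:2]-[0,.005],loss="soft_l1",f_scale=.002)
    print(round(lo,3),len(Q),"centre",o.x.round(4),"tray",((o.x-tr)@xt).round(4),((o.x-tr)@yt).round(4))
Q=X[(abs(X[:,0]-p[0])<.02)&(abs(X[:,1]-p[1]-.028)<.012)&(X[:,2]>f-.03)&(X[:,2]<f+.08)];print("lowest",Q[:,2].min() if len(Q) else None)
def rect(n,m):
    Q=T[m];print(n,len(Q)); 
    if len(Q)>5: r=cv2.minAreaRect(Q[:,:2].astype(np.float32)*1e3);c=np.array(r[0])/1e3-tr;print(np.round(r[1],1),round(r[2],1),"tray",(c@xt).round(4),(c@yt).round(4))
near=(abs(T[:,0]-.49)<.06)
rect("carton",near&(T[:,2]>.082)&(T[:,2]<.097)&(T[:,1]>.025)&(T[:,1]<.08))
rect("medcap",near&(T[:,2]>.108)&(T[:,2]<.13)&(abs(T[:,1])<.025))
E
python3 look.py
```

```text
time_s: 16.48
position: [0.4978, -0.0637, 0.2396]
orientation: [-2.072, -2.36, 0.004]
wrist_force: [0.2, 0.1, -1.6]
opening: 0.321
grip_force: 29.9
16.48 pos [ 0.4978 -0.0637  0.2396] y [ 0.992  0.129 -0.003] z [-0.003 -0.001 -1.   ] q [ 0.72  0.5  -1.    2.06  0.55  0.88 -0.46] F [ 0.2  0.1 -1.6] op 0.321 g 29.899794459342957
[ 0.49839578 -0.0615808 ] (array([0.0021, 0.0012, 0.0996]), array([-0.2,  0. , -0.1]))
0.127 176 centre [ 0.4951 -0.0692] tray -0.0042 -0.0562
0.147 167 centre [ 0.4954 -0.0684] tray -0.0039 -0.0553
0.167 186 centre [ 0.4954 -0.0677] tray -0.0037 -0.0546
0.187 203 centre [ 0.4954 -0.0674] tray -0.0037 -0.0544
lowest 0.11392378401400693
carton 361
[59.8 35.9] 7.8 tray -0.0002 0.0594
medcap 134
[32.5 26.4] 19.9 tray -0.0016 0.013
```

Run:
```python
from h import *
t=np.radians(7.5);xt=np.array([np.cos(t),np.sin(t)]);yt=np.array([-np.sin(t),np.cos(t)]);tr=np.array([.492,-.013])
X=cap('side')[1].reshape(-1,3)
Q=X[(X[:,2]>.086)&(X[:,2]<.098)&(abs(X[:,0]-.484)<.05)&(abs(X[:,1]-.046)<.04)]
q=np.c_[(Q[:,:2]-tr)@xt,(Q[:,:2]-tr)@yt]
print("carton top",len(q),np.percentile(q,[1,50,99],axis=0).round(4).tolist(),np.median(Q[:,2]))
# carton front face (+y): y
Q=X[(X[:,2]>.055)&(X[:,2]<.08)&(abs(X[:,0]-.484)<.025)&(abs(X[:,1]-.06)<.02)];print("front y",len(Q),np.median((Q[:,:2]-tr)@yt).round(4))
q=X[(X[:,2]>.05)&(X[:,2]<.083)];a=(q[:,:2]-tr)@xt;b=(q[:,:2]-tr)@yt;m=(abs(a)<.05)&(abs(b-.065)<.02);print("x extents",np.percentile(a[m],[1,99]).round(4))
# rim outer x extents, front end wall
q=X[(X[:,2]>.036)&(X[:,2]<.049)];a=(q[:,:2]-tr)@xt;b=(q[:,:2]-tr)@yt;m=(abs(a)<.055)&(b>.085)&(b<.1);print("rim",m.sum(),np.percentile(a[m],[1,99]).round(4),b[m].max().round(4))
```

```text
carton top 270 [[-0.0319, 0.0197], [-0.0049, 0.0568], [0.0246, 0.0775]] 0.0912869871833106
front y 181 0.0754
x extents [-0.0317  0.0275]
rim 94 [-0.0455  0.0392] 0.0911
```

```bash
python3 -m creep '[{"translation":[0.007,0.001,0],"angular":[0,0,0],"hand":1},{"translation":[0.007,0.001,0.02],"angular":[0,0,0],"hand":1},{"translation":[0.007,0.001,0.04],"angular":[0,0,0],"hand":1},{"translation":[0.007,0.001,0.055],"angular":[0,0,0],"hand":1},{"translation":[0.007,0.001,0.062],"angular":[0,0,0],"hand":1},{"translation":[0.007,0.001,0.062],"angular":[0,0,0],"hand":1},{"translation":[0.007,0.001,0.062],"angular":[0,0,0],"hand":1}]'; python3 look.py
```

```text
time_s: 17.22
position: [0.4977, -0.0543, 0.1783]
orientation: [-2.068, -2.36, 0.002]
wrist_force: [0.6, -1.2, -1.4]
opening: 0.319
grip_force: 30.0
17.22 pos [ 0.4977 -0.0543  0.1783] y [ 0.991  0.131 -0.003] z [-0.004  0.002 -1.   ] q [ 0.63  0.57 -0.91  2.13  0.67  0.76 -0.58] F [ 0.6 -1.2 -1.4] op 0.319 g 29.998688399791718
[ 0.49839578 -0.0615808 ] (array([-0.0074, -0.0001,  0.0382]), array([-0.2, -0.1,  0. ]))
0.066 64 centre [ 0.4942 -0.0575] tray -0.0036 -0.0444
0.086 70 centre [ 0.4947 -0.058 ] tray -0.0032 -0.0449
0.106 176 centre [ 0.495  -0.0568] tray -0.0028 -0.0438
0.126 174 centre [ 0.4956 -0.0586] tray -0.0024 -0.0457
lowest 0.06232837532482016
carton 358
[59.7 36. ] 8.0 tray -0.0001 0.0595
medcap 62
[32.5 14.3] 20.3 tray -0.0018 0.0207
```

```bash
python3 -m creep '[{"translation":[-0.003,0.001,0],"angular":[0,0,0],"hand":1},{"translation":[-0.003,0.001,0.005],"angular":[0,0,0],"hand":1},{"translation":[-0.003,0.001,0.01],"angular":[0,0,0],"hand":1},{"translation":[-0.003,0.001,0.014],"angular":[0,0,0],"hand":1},{"translation":[-0.003,0.001,0.017],"angular":[0,0,0],"hand":1},{"translation":[-0.003,0.001,0.018],"angular":[0,0,0],"hand":1},{"translation":[-0.003,0.001,0.019],"angular":[0,0,0],"hand":1},{"translation":[-0.003,0.001,0.02],"angular":[0,0,0],"hand":1},{"translation":[-0.003,0.001,0.02],"angular":[0,0,0],"hand":1}]'; python3 -c "
from h import *
st()"
```

```text
time_s: 18.07
position: [0.4989, -0.0572, 0.158]
orientation: [-2.068, -2.36, 0.002]
wrist_force: [-0.4, -0.6, -1.1]
opening: 0.321
grip_force: 30.0
18.07 pos [ 0.4989 -0.0572  0.158 ] y [ 0.991  0.131 -0.003] z [-0.003  0.002 -1.   ] q [ 0.61  0.6  -0.88  2.14  0.71  0.72 -0.61] F [-0.4 -0.6 -1.1] op 0.321 g 29.99876618385315
```

Foot is below the rim with no contact. I'll continue slowly.

```bash
python3 -m creep '[{"translation":[0,0,0.003],"angular":[0,0,0],"hand":1},{"translation":[0,0,0.007],"angular":[0,0,0],"hand":1},{"translation":[0,0,0.011],"angular":[0,0,0],"hand":1},{"translation":[0,0,0.015],"angular":[0,0,0],"hand":1},{"translation":[0,0,0.018],"angular":[0,0,0],"hand":1},{"translation":[0,0,0.02],"angular":[0,0,0],"hand":1},{"translation":[0,0,0.022],"angular":[0,0,0],"hand":1},{"translation":[0,0,0.023],"angular":[0,0,0],"hand":1},{"translation":[0,0,0.024],"angular":[0,0,0],"hand":1},{"translation":[0,0,0.024],"angular":[0,0,0],"hand":1}]'; python3 -m creep '[{"translation":[0,0,0.001],"angular":[0,0,0],"hand":1},{"translation":[0,0,0.002],"angular":[0,0,0],"hand":1},{"translation":[0,0,0.003],"angular":[0,0,0],"hand":1},{"translation":[0,0,0.003],"angular":[0,0,0],"hand":1}]'
```

```text
time_s: 18.9
position: [0.4989, -0.0573, 0.134]
orientation: [-2.068, -2.36, 0.002]
wrist_force: [0.2, -0.1, -1.5]
opening: 0.32
grip_force: 30.0
time_s: 19.23
position: [0.4988, -0.0573, 0.131]
orientation: [-2.068, -2.36, 0.002]
wrist_force: [-0.7, 0.2, -1.8]
opening: 0.319
grip_force: 30.0
```

```bash
python3 -m creep '[{"translation":[0,0,0.001],"angular":[0,0,0],"hand":1},{"translation":[0,0,0.002],"angular":[0,0,0],"hand":1},{"translation":[0,0,0.002],"angular":[0,0,0],"hand":1}]';python3 -m creep '[{"translation":[0,0,0.001],"angular":[0,0,0],"hand":1},{"translation":[0,0,0.001],"angular":[0,0,0],"hand":1}]'; python3 -m creep '[{"translation":[0,0,0.0007],"angular":[0,0,0],"hand":1},{"translation":[0,0,0.0007],"angular":[0,0,0],"hand":1}]'
```

```text
time_s: 19.48
position: [0.4988, -0.0573, 0.1289]
orientation: [-2.068, -2.36, 0.002]
wrist_force: [-1.0, -0.4, -1.4]
opening: 0.32
grip_force: 30.0
time_s: 19.65
position: [0.4988, -0.0573, 0.128]
orientation: [-2.068, -2.36, 0.002]
wrist_force: [-0.1, 0.3, -1.1]
opening: 0.321
grip_force: 30.0
time_s: 19.82
position: [0.4988, -0.0573, 0.1273]
orientation: [-2.068, -2.36, 0.002]
wrist_force: [0.6, 0.1, -1.2]
opening: 0.323
grip_force: 30.0
```

```bash
python3 -m creep '[{"translation":[0,0,0.001],"angular":[0,0,0],"hand":1},{"translation":[0,0,0.001],"angular":[0,0,0],"hand":1}]';python3 -m creep '[{"translation":[0,0,0.0007],"angular":[0,0,0],"hand":1},{"translation":[0,0,0.0007],"angular":[0,0,0],"hand":1}]'
```

```text
time_s: 19.98
position: [0.4988, -0.0573, 0.1262]
orientation: [-2.068, -2.36, 0.002]
wrist_force: [-0.5, -0.2, -1.6]
opening: 0.321
grip_force: 30.0
time_s: 20.15
position: [0.4989, -0.0573, 0.1256]
orientation: [-2.068, -2.36, 0.002]
wrist_force: [0.4, 1.0, -0.8]
opening: 0.318
grip_force: 30.0
```

```bash
python3 -m creep '[{"translation":[0,0,0.001],"angular":[0,0,0],"hand":1},{"translation":[0,0,0.001],"angular":[0,0,0],"hand":1}]';python3 -m creep '[{"translation":[0,0,0.0007],"angular":[0,0,0],"hand":1},{"translation":[0,0,0.0007],"angular":[0,0,0],"hand":1}]'
```

```text
time_s: 20.32
position: [0.4989, -0.0573, 0.1255]
orientation: [-2.069, -2.361, 0.002]
wrist_force: [-2.5, -0.8, 12.4]
opening: 0.32
grip_force: 30.0
time_s: 20.48
position: [0.499, -0.0575, 0.1253]
orientation: [-2.07, -2.361, 0.003]
wrist_force: [-3.4, -2.9, 20.6]
opening: 0.324
grip_force: 30.0
```

Floor contact at the expected height. Release, rise clear and verify.

```bash
python3 -m creep '[{"translation":[0,0,-0.001],"angular":[0,0,0],"hand":-1},{"translation":[0,0,-0.001],"angular":[0,0,0],"hand":-1},{"translation":[0,0,-0.001],"angular":[0,0,0],"hand":-1},{"translation":[0,0,-0.001],"angular":[0,0,0],"hand":-1},{"translation":[0,0,-0.001],"angular":[0,0,0],"hand":-1},{"translation":[0,0,-0.001],"angular":[0,0,0],"hand":-1},{"translation":[0,0,-0.03],"angular":[0,0,0],"hand":-1},{"translation":[0,0,-0.07],"angular":[0,0,0],"hand":-1},{"translation":[0,0,-0.11],"angular":[0,0,0],"hand":-1},{"translation":[0,0,-0.12],"angular":[0,0,0],"hand":-1}]'; python3 -m creep '[{"translation":[-0.04,0,0],"angular":[0,0,0],"hand":-1},{"translation":[-0.08,0,0],"angular":[0,0,0],"hand":-1},{"translation":[-0.12,0,0],"angular":[0,0,0],"hand":-1},{"translation":[-0.16,0,0],"angular":[0,0,0],"hand":-1},{"translation":[-0.2,0,0],"angular":[0,0,0],"hand":-1},{"translation":[-0.24,0,0],"angular":[0,0,0],"hand":-1},{"translation":[-0.28,0,0],"angular":[0,0,0],"hand":-1},{"translation":[-0.28,0,0],"angular":[0,0,0],"hand":-1},{"translation":[-0.28,0,0],"angular":[0,0,0],"hand":-1},{"translation":[-0.28,0,0],"angular":[0,0,0],"hand":-1}]'
python3 - <<'E'
from h import *
st()
t=np.radians(7.5);xt=np.array([np.cos(t),np.sin(t)]);yt=np.array([-np.sin(t),np.cos(t)]);tr=np.array([.492,-.013])
im,W,K,V=cap('top');T=W.reshape(-1,3);a=(T[:,:2]-tr)@xt;b=(T[:,:2]-tr)@yt
def f(n,m):
    print(n,m.sum(),"tray",((a[m].min()+a[m].max())/2).round(4),((b[m].min()+b[m].max())/2).round(4),"size",np.ptp(a[m]).round(4),np.ptp(b[m]).round(4),"z",np.median(T[m,2]).round(4),T[m,2].max().round(4))
i=(abs(a)<.05)
f("carton",i&(T[:,2]>.083)&(T[:,2]<.098)&(b>.04)&(b<.09))
f("med",i&(T[:,2]>.112)&(T[:,2]<.135)&(abs(b-.012)<.025))
f("large",i&(T[:,2]>.132)&(T[:,2]<.165)&(abs(b+.049)<.03))
f("largebody",i&(T[:,2]>.07)&(T[:,2]<.165)&(b<-.019)&(b>-.1))
f("medbody",i&(T[:,2]>.065)&(T[:,2]<.135)&(b>-.018)&(b<.038))
f("small",(T[:,2]>.09)&(T[:,2]<.12)&(abs(T[:,0]-.632)<.03)&(abs(T[:,1]+.137)<.03))
E
```

```text
time_s: 21.32
position: [0.501, -0.0563, 0.2487]
orientation: [2.069, 2.363, 0.004]
wrist_force: [0.7, 0.1, -0.3]
opening: 0.977
grip_force: 0.0
time_s: 22.15
position: [0.5357, -0.3343, 0.243]
orientation: [-2.068, -2.359, 0.001]
wrist_force: [-1.4, 1.0, -0.1]
opening: 0.999
grip_force: 0.0
22.15 pos [ 0.5357 -0.3343  0.243 ] y [ 0.991  0.131 -0.003] z [-0.004  0.003 -1.   ] q [ 1.06  0.65 -0.95  1.78  0.61  1.04  0.01] F [-1.4  1.  -0.1] op 0.999 g 0.0
carton 360 tray -0.0003 0.0595 size 0.0597 0.036 z 0.0911 0.0979
med 163 tray -0.0014 0.0092 size 0.032 0.034 z 0.1206 0.1265
large 226 tray 0.0006 -0.0475 size 0.0382 0.0385 z 0.1403 0.1461
largebody 468 tray 0.0005 -0.0482 size 0.0578 0.0582 z 0.109 0.1461
medbody 346 tray -0.0017 0.0082 size 0.0501 0.0523 z 0.091 0.1265
small 138 tray 0.1238 -0.1418 size 0.0319 0.0305 z 0.1011 0.1063
```

```bash
python3 -c "
from plant import env
print(env.close_job())"
```

```text
the job is handed in; nothing more can be done
None
```

I handed the job in at about 22 s: the final camera check showed the carton, medium bottle and large bottle upright in one row on the tray floor, with positions within limits; the hand-in call returned no verdict, and I did not re-measure the beaker at the end.

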